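# Weigh the half-height tin from the middle of the stack

## Task

A half-height loaf tin has got into the three-high stack of tins on the wooden board and its weight needs checking. Lift the upper tin off and set it down flat to one side (the other end of the board is free), put the middle tin flat on the middle of the scale's plate, then put the upper tin back squarely on the lower tin, lid up and in line with it. Leave the lower tin where it stands.

Things in the scene. Friction and masses are not known exactly. Their poses are not given: they have to be found in the camera images.
- upper_tin_centre (a point): Centre (half-way up) of the upper tin of the three-high stack: a closed loaf tin of bare metal, 130 mm long (its x), 54 mm wide (its y), 52 mm high (its z, up), about 0.3 kg, with a flat lid. It lies loose on the middle tin, in line with it to a few mm and degrees; all three tins of the stack have the same length and width, with nothing interlocking, so a grip across the 54 mm width has to keep the fingertips above the seam with the tin below.
- middle_tin_centre (a point): Centre (half-way up) of the middle tin of that stack: same length and width (x 130 mm, y 54 mm), but only 40 mm high, about 0.2 kg. It lies loose on the lower tin.
- lower_tin_centre (a point): Centre (half-way up) of the lower tin of that stack: same as the upper tin, 130 x 54 x 52 mm, axes likewise. It stands loose on one end of a fixed wooden board 18 mm thick (170 mm along the tin's x, 300 mm along its y); the other end of the board is bare, and its middle lies about 150 mm from this tin's centre towards the tin's -y. Another stack, only two tins high, and a single tin stand on the counter further off from the robot and are not part of the job.
- scale_plate (a point): Middle of the top face of the counter scale's square-cornered steel plate, 220 mm (x) by 200 mm (y), 68 mm above the counter, z up. The scale is fixed and its plate does not give; its white keypad lies on the -x side, lower than the plate.
There are look-alikes about, which are no part of the job. What is shaped like the part that bears middle_tin_centre but blue or red is not meant.

How it is judged:
By the outcome, as a careful person would: the job done as asked, in the order asked, and still so for the second after the job is handed in, with the robot touching nothing.
It also fails if it takes over 67 s, if anything falls off the work surface, if the arm or the gripper's body presses on something with over 40 N, if the wrist force passes 120 N, or if a joint passes its speed limit or range.

## Robot

A 7-joint arm with a two-finger parallel gripper is mounted at the origin on the work surface. World frame = base frame: x ahead of the robot, y to its left, z up, the work surface at z = 0. Lengths are in mm, angles in rad, forces in N, time in s.
With the tool pointing down it reaches from about 425 to 975 mm from the base axis. Payload 16.7 kg.
Tool frame: the origin (TCP) lies midway between the tips of the shut fingers; the grasp point (between the pads) lies 19 mm behind it; x points along the fingers, z is the direction in which the jaws open and shut, and the axes are right-handed (so a half turn about x gives the same grasp; the last joint's range is limited). The gripper opens to 85 mm and grips with 20 to 120 N. Pads are 22 mm wide; open, the fingers measure 114 mm over their backs; the gripper's body (76 mm by 85 mm) begins 54 mm behind the grasp point. The pads swing forward as they close: fully open they stand 13 mm farther back than shut.
Start: joints at [-1.492, 0.426, 0.074, 1.606, -0.034, 1.111, -0.067], TCP at [153.104, 657.37, 231.302] pointing down, gripper open.
Joint ranges: [-2.85, 2.85], [-0.5, 2.14], [-1.23, 1.37], [0.21, 2.46], [-1.02, 4.16], [0.16, 2.05], [-2.73, 2.73]. Speed limits (rad/s): [1.89, 1.89, 2.39, 2.39, 3.01, 3.01, 3.01].

## Interface

Orientations are given as a unit quaternion [w, x, y, z].
In Python, from workcell import env, snapshot, camera_info, ticket, regions_of gives the robot as it stands. The module is installed in compiled form; this text tells all that it offers.
- The arm moves only by the tool servo_tool, never from a script. Its argument "steps" is a list of rows, each an object of numbers: "x", "y", "z": the shift along the tool's x, y, z in mm; "wx", "wy", "wz": the turn, a rotation vector about the tool's x, y, z in rad; "hand": the opening, from 0 (shut) to 1 (fully open). A call has 1 to 5 rows; each row shifts and turns the commanded pose from where the row before left it, along the tool's axes as they then stand; what a row does not reach is not made up. A row lasts 1/12 s, in which the tool goes at most 41.7 mm and 7.16 degrees, less where a joint would pass 70% of its speed; a pose out of reach is approached as far as the arm can. A call with a gripper value outside its range is refused whole. The fingers move at their own pace and stop on an object; the grip force is fixed at half the most. Time passes only in rows, so rows that do not move let the fingers close. It gives the time, the measured TCP pose, the force and the opening at its end, in the units of the state.
- env.observe(): the state, without advancing time (a new reading comes with each control period).
- snapshot(name): name is "side" or "top"; returns (picture, depth): 420x560x3 uint8, red, green, blue; 420x560 float32, mm along the optical axis (not along the pixel's ray), 0 where there is no reading.
- camera_info(name): a dict with "intrinsics" (3x3 intrinsics, pixels), "k1" (the pictures are not rectified: a ray, as slopes to the right and down, at radius r is drawn at 1 + k1 r^2 times it, then the intrinsics apply), "xyz" and "rotation" of the camera in the world. Camera axes: x right, y up, looking along -z (the intrinsics and any distortion apply to the point x, -y, -z); pixel columns grow to the right and rows downward; lengths in mm; the calibration is good to about 2 mm. A picture is of the moment at which its call begins. camera_info takes no time and is no camera call.
- ticket.finish_job(): hands the job in, once; it reports no verdict.
Trained networks look in the newest picture that a camera, given by its name, has taken for a name from the list of things; names that differ only in an ending like _2 or _b are one class to them, and where a whole thing is asked for, a point or a joint stands for the part that bears it (a point fixed in the world has none). Each returns a list of dicts, best first, with "score" (0 to 1); they miss things now and then, are a little off and sometimes report something else, mostly with a low value. They report only what shows in the picture. A call takes as long as a camera call. They do not tell look-alikes from the thing itself.
- regions_of(thing, camera): "region" (420x560 bool, what is visible of it) and "bbox" ([left, top, width, height] in pixels, round what is visible of it).
The state is a dict: "time_s": time; "qpos": joint angles; "joint_velocities": joint speeds; "effort": joint torques, N m; "ee_pos": TCP position; "eef_rot": TCP orientation; "ft_force": force on the tool from outside, world axes, zero at the start; "moment": the same for the moment, N m; "gripper_width": opening from 0.0 (shut) to 1.0 (fully open).
Only numpy, scipy, OpenCV 4.12 (cv2) and the standard library are available. Lean on these libraries where they do the work, as an engineer would, in place of code of your own. Each camera call takes 0.05 s, during which the arm holds its last target. There are 200 camera calls.

## Working session

There is one attempt and no reset: what is moved stays moved. The work goes in short steps, Python scripts to look and compute and a tool call to move; the robot and the scene stay as the last step left them, time stands still between calls to the robot, and variables do not carry over. Pictures are saved under pics/ and viewed, about 8 in all and at most 12, crops included, and the job is handed in when it is done.

Besides the shell and the picture viewer there is one more tool, called after "Emit:" as name(argument=value, ...) on one line, values as JSON. servo_tool: Moves the arm, as the interface text tells. Its arguments: {"type":"object","properties":{"steps":{"type":"array","items":{"type":"object","properties":{"x":{"type":"number"},"y":{"type":"number"},"z":{"type":"number"},"wx":{"type":"number"},"wy":{"type":"number"},"wz":{"type":"number"},"hand":{"type":"number"}}}}},"required":["steps"]}

```bash
mkdir -p pics
cat > h.py <<'E'
import numpy as np, cv2
from workcell import env, snapshot, camera_info, ticket, regions_of
def cloud(name,depth):
    c=camera_info(name);K=np.array(c["intrinsics"]);k1=c["k1"]
    v,u=np.mgrid[0:420,0:560].astype(float)
    xd=(u-K[0,2])/K[0,0];yd=(v-K[1,2])/K[1,1]
    x,y=xd.copy(),yd.copy()
    for _ in range(20):
        f=1+k1*(x*x+y*y);x=xd/f;y=yd/f
    P=np.stack([x*depth,-y*depth,-depth],-1)
    R=np.array(c["rotation"])
    if R.ndim==1:
        from scipy.spatial.transform import Rotation as Ro
        R=Ro.from_quat(R[[1,2,3,0]]).as_matrix()
    W=P@R.T+np.array(c["xyz"]); W[depth<=0]=np.nan
    return W
E
python3 - <<'E'
from h import *
o=env.observe();print({k:np.round(v,3) for k,v in o.items()})
for n in("side","top"):
    p,d=snapshot(n);cv2.imwrite(f"pics/{n}0.png",p[:,:,::-1]);np.save(f"{n}0.npy",cloud(n,d))
    print(camera_info(n))
    W=np.load(f"{n}0.npy")
    for t in("upper_tin_centre","middle_tin_centre","lower_tin_centre","scale_plate"):
        for r in regions_of(t,n):
            q=W[r["region"]];print(n,t,round(r["score"],2),r["bbox"],np.round(np.nanmedian(q,0)),np.round(np.nanpercentile(q,2,axis=0)),np.round(np.nanpercentile(q,98,axis=0)))
E
```

```text
{'time_s': np.float64(0.0), 'qpos': array([-1.491,  0.427,  0.074,  1.607, -0.034,  1.111, -0.067]), 'joint_velocities': array([ 0.   , -0.001,  0.   ,  0.   , -0.001, -0.001, -0.   ]), 'effort': array([-1.0000e-03, -9.4981e+01,  3.7600e+00, -4.6351e+01,  1.9000e-02,
        1.0000e-02,  0.0000e+00]), 'ee_pos': array([153.055, 656.996, 230.602]), 'eef_rot': array([ 0.553, -0.44 ,  0.554,  0.439]), 'ft_force': array([0.154, 0.325, 0.265]), 'moment': array([ 0.061, -0.006, -0.049]), 'gripper_width': np.float64(1.002)}
{'intrinsics': array([[508.40457095,   0.        , 275.57645361],
       [  0.        , 508.40457095, 216.7646831 ],
       [  0.        ,   0.        ,   1.        ]]), 'k1': -0.12341768904168542, 'xyz': array([-386.64033221, -821.90768126,  882.30015284]), 'rotation': array([ 0.80704963,  0.43167358, -0.18121061, -0.35984932])}
side upper_tin_centre 0.74 [313.0, 191.8, 51.5, 40.7] [ 538. -189.  155.] [ 489. -207.  111.] [ 616. -145.  164.]
side middle_tin_centre 0.78 [329.0, 304.6, 55.5, 56.8] [ 303. -416.   37.] [ 276. -474.    4.] [ 346. -341.   42.]
side middle_tin_c
[... 727 characters left out ...]
78,  0.07447668,  0.75370824])}
top upper_tin_centre 0.61 [308.9, 111.3, 31.9, 61.2] [ 551. -170.  161.] [ 490. -211.    6.] [ 659. -141.  165.]
top middle_tin_centre 0.65 [333.9, 221.9, 21.4, 54.4] [ 311. -188.   39.] [ 248. -222.    0.] [ 377. -156.   44.]
top middle_tin_centre 0.63 [397.7, 223.3, 57.7, 24.0] [ 316. -401.   39.] [ 280. -467.    8.] [ 350. -338.   44.]
top middle_tin_centre 0.62 [311.0, 124.6, 23.5, 54.7] [ 508. -145.  106.] [ 486. -183.   66.] [ 607. -137.  128.]
top lower_tin_centre 0.76 [307.4, 142.4, 25.7, 41.5] [ 496. -146.   49.] [ 486. -188.   14.] [ 596. -138.  106.]
top scale_plate 0.74 [120.4, 132.5, 100.7, 129.5] [496. 223.  67.] [358. 129.  35.] [643. 322.  72.]
```

View pics/side0.png

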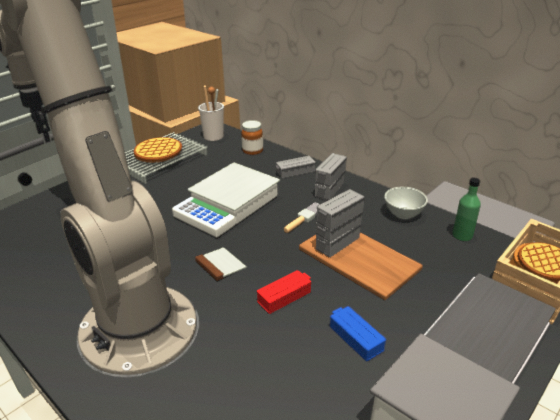

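View pics/top0.png

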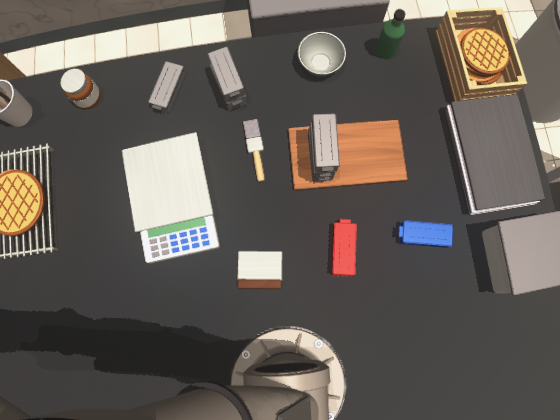

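```bash
cat >> h.py <<'E'
def rect(W,lo,hi,box):
    x0,x1,y0,y1=box
    m=(W[...,2]>lo)&(W[...,2]<hi)&(W[...,0]>x0)&(W[...,0]<x1)&(W[...,1]>y0)&(W[...,1]<y1)
    m=cv2.morphologyEx(m.astype(np.uint8),cv2.MORPH_OPEN,np.ones((2,2)))>0
    n,l,s,_=cv2.connectedComponentsWithStats(m.astype(np.uint8))
    if n<2: return None
    q=W[l==1+np.argmax(s[1:,4])]
    c,(a,b),t=cv2.minAreaRect(q[:,:2].astype(np.float32))
    if a<b:a,b,t=b,a,t+90
    t=(t+90)%180-90
    return np.round([*c,np.median(q[:,2]),a,b,t,len(q)],1)
E
python3 - <<'E'
from h import *
for n in("side","top"):
    W=np.load(f"{n}0.npy")
    print(n,"upper top",rect(W,154,172,(440,660,-250,-80)))
    print(n,"plate",rect(W,60,76,(330,680,80,350)))
    print(n,"board",rect(W,12,24,(430,680,-480,-80)))
    # lower/middle front faces: slice by height
    for lo,hi in((25,65),(75,105),(117,157)):
        m=(W[...,2]>lo)&(W[...,2]<hi)&(W[...,0]>440)&(W[...,0]<650)&(W[...,1]>-250)&(W[...,1]<-100)
        q=W[m];
        if n=="side":
            s=q[(q[:,0]>510)&(q[:,0]<595)];p=np.polyfit(s[:,0],s[:,1],1);
            print("  -y face",lo,hi,len(s),"slope deg",np.degrees(np.arctan(p[0])).round(2),"y at 548:",np.polyval(p,548).round(1),"x min",np.percentile(q[:,0],1).round(1),np.percentile(q[:,0],99).round(1))
        else:print("  xmin",lo,hi,np.percentile(q,1,axis=0).round(1))
from scipy.spatial.transform import Rotation as Ro
o=env.observe();q=o["eef_rot"];print(Ro.from_quat(q[[1,2,3,0]]).as_matrix().round(4))
p=cv2.imread("pics/side0.png")[180:270,290:380];q=cv2.imread("pics/top0.png")[100:200,280:380]
cv2.imwrite("pics/c1.png",np.hstack([cv2.resize(p,(400,400),interpolation=2),cv2.resize(q,(400,400),interpolation=2)]))
E
```

```text
side upper top [ 668.6 -157.9    nan  370.5   69.2   15.4  649. ]
side plate [ 550.9  283.2    nan  315.7  251.6   17.4 2327. ]
side board [  nan   nan   nan    0.    0.    0. 3373.]
  -y face 25 65 214 slope deg -3.85 y at 548: -196.8 x min 487.0 618.6
  -y face 75 105 181 slope deg -5.52 y at 548: -196.9 x min 485.7 618.2
  -y face 117 157 265 slope deg -6.11 y at 548: -199.2 x min 486.3 616.0
top upper top [ 581.5 -188.8    nan  202.3   39.1  -20.7 1320. ]
top plate [5.507e+02 2.271e+02       nan 2.417e+02 1.958e+02 5.400e+00 6.549e+03]
top board [ 555.9 -246.8    nan  303.6  168.    86.  5276. ]
  xmin 25 65 [ 486.2 -189.5   25.5]
  xmin 75 105 [ 485.5 -188.1   75.3]
  xmin 117 157 [ 484.9 -199.4  118.2]
[[-0.000e+00 -9.739e-01  2.269e-01]
 [-1.000e-04  2.269e-01  9.739e-01]
 [-1.000e+00  0.000e+00 -1.000e-04]]
```

View pics/c1.png

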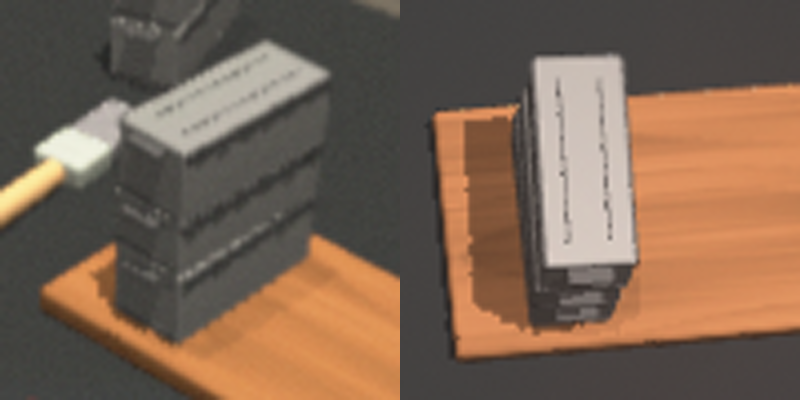

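```bash
sed -i 's/^    m=cv2.morph.*$/    m=m\&(cv2.morphologyEx(m.astype(np.uint8),cv2.MORPH_OPEN,np.ones((3,3)))>0)/' h.py
python3 - <<'E'
from h import *
for n in("side","top"):
    W=np.load(f"{n}0.npy")
    print(n,"upper top",rect(W,154,172,(440,660,-250,-80)))
    print(n,"plate",rect(W,60,76,(330,680,80,350)))
    print(n,"board",rect(W,12,24,(430,680,-480,-80)))
E
```

```text
side upper top [ 551.7 -173.   160.8  140.7   60.8   -6.1  645. ]
side plate [ 539.9  227.7   67.1  225.7  205.3    4.1 2307. ]
side board [ 557.5 -245.6   16.5  302.7  175.5   86.5 3343. ]
top upper top [ 553.5 -171.7  161.3  139.1   56.7   -6.2 1314. ]
top plate [5.409e+02 2.293e+02 6.780e+01 2.217e+02 2.030e+02 3.800e+00 6.535e+03]
top board [ 559.2 -243.1   17.4  301.9  171.1   86.5 5237. ]
```

Emit:
servo_tool(steps=[{"wx": -0.122,"x": -8,"hand": 1},{"y": -29.5,"z": -24.5},{"y": -29.5,"z": -24.5},{"y": -29.5,"z": -24.5},{"y": -29.5,"z": -24.5}])

```text
invalid input at $.steps[0]: expected keys x, y, z, wx, wy, wz, hand
```

Emit:
servo_tool(steps=[{"y": -29.5,"z": -24.5},{"y": -29.5,"z": -24.5},{"y": -29.5,"z": -24.5},{"y": -29.5,"z": -24.5},{"y": -29.5,"z": -24.5}])

```text
invalid input at $.steps[0]: expected keys x, y, z, wx, wy, wz, hand
```

Emit:
servo_tool(steps=[{"y": -29.5,"z": -24.5},{"y": -29.5,"z": -24.5},{"y": -29.5,"z": -24.5},{"y": -29.5,"z": -24.5}])

```text
invalid input at $.steps[0]: expected keys x, y, z, wx, wy, wz, hand
```

All keys are needed.

Emit:
servo_tool(steps=[{"x": -8,"y": 0,"z": 0,"wx": -0.122,"wy": 0,"wz": 0,"hand": 1},{"x": 0,"y": -29.5,"z": -24.5,"wx": 0,"wy": 0,"wz": 0,"hand": 1},{"x": 0,"y": -29.5,"z": -24.5,"wx": 0,"wy": 0,"wz": 0,"hand": 1},{"x": 0,"y": -29.5,"z": -24.5,"wx": 0,"wy": 0,"wz": 0,"hand": 1},{"x": 0,"y": -29.5,"z": -24.5,"wx": 0,"wy": 0,"wz": 0,"hand": 1}])

```text
time_s: 0.92
ee_pos: [260.9, 546.0, 239.4]
eef_rot: [0.526, -0.473, 0.526, 0.473]
ft_force: [0.6, 0.5, 0.9]
gripper_width: 1.002
```

Emit:
servo_tool(steps=[{"x": 0,"y": -29.5,"z": -24.5,"wx": 0,"wy": 0,"wz": 0,"hand": 1},{"x": 0,"y": -29.5,"z": -24.5,"wx": 0,"wy": 0,"wz": 0,"hand": 1},{"x": 0,"y": -29.5,"z": -24.5,"wx": 0,"wy": 0,"wz": 0,"hand": 1},{"x": 0,"y": -29.5,"z": -24.5,"wx": 0,"wy": 0,"wz": 0,"hand": 1},{"x": 0,"y": -29.5,"z": -24.5,"wx": 0,"wy": 0,"wz": 0,"hand": 1}])

```text
time_s: 1.33
ee_pos: [394.6, 408.3, 239.6]
eef_rot: [0.526, -0.473, 0.526, 0.473]
ft_force: [0.4, 1.4, -0.7]
gripper_width: 1.005
```

Emit:
servo_tool(steps=[{"x": 0,"y": -29.5,"z": -24.5,"wx": 0,"wy": 0,"wz": 0,"hand": 1},{"x": 0,"y": -29.5,"z": -24.5,"wx": 0,"wy": 0,"wz": 0,"hand": 1},{"x": 0,"y": -29.5,"z": -24.5,"wx": 0,"wy": 0,"wz": 0,"hand": 1},{"x": 0,"y": -29.5,"z": -24.5,"wx": 0,"wy": 0,"wz": 0,"hand": 1}])

```text
time_s: 1.67
ee_pos: [501.5, 298.3, 239.6]
eef_rot: [0.526, -0.473, 0.526, 0.473]
ft_force: [-0.2, 0.7, 0.3]
gripper_width: 0.997
```

Emit:
servo_tool(steps=[{"x": 0,"y": -8.4,"z": -38.5,"wx": 0,"wy": 0,"wz": 0,"hand": 1},{"x": 0,"y": -8.4,"z": -38.5,"wx": 0,"wy": 0,"wz": 0,"hand": 1},{"x": 0,"y": -8.4,"z": -38.5,"wx": 0,"wy": 0,"wz": 0,"hand": 1},{"x": 0,"y": -8.4,"z": -38.5,"wx": 0,"wy": 0,"wz": 0,"hand": 1}])

```text
time_s: 2.0
ee_pos: [517.4, 141.1, 239.4]
eef_rot: [0.526, -0.473, 0.526, 0.473]
ft_force: [1.1, 0.3, 0.5]
gripper_width: 1.001
```

Emit:
servo_tool(steps=[{"x": 0,"y": -8.4,"z": -38.5,"wx": 0,"wy": 0,"wz": 0,"hand": 1},{"x": 0,"y": -8.4,"z": -38.5,"wx": 0,"wy": 0,"wz": 0,"hand": 1},{"x": 0,"y": -8.4,"z": -38.5,"wx": 0,"wy": 0,"wz": 0,"hand": 1},{"x": 0,"y": -8.4,"z": -38.5,"wx": 0,"wy": 0,"wz": 0,"hand": 1}])

```text
time_s: 2.33
ee_pos: [534.3, -15.5, 239.7]
eef_rot: [0.526, -0.473, 0.526, 0.473]
ft_force: [1.6, -0.3, -0.2]
gripper_width: 0.999
```

Emit:
servo_tool(steps=[{"x": 0,"y": -8.4,"z": -38.5,"wx": 0,"wy": 0,"wz": 0,"hand": 1},{"x": 0,"y": -8.4,"z": -38.5,"wx": 0,"wy": 0,"wz": 0,"hand": 1},{"x": 0,"y": -8.4,"z": -38.5,"wx": 0,"wy": 0,"wz": 0,"hand": 1},{"x": 0,"y": -8.4,"z": -38.5,"wx": 0,"wy": 0,"wz": 0,"hand": 1},{"x": 0,"y": 0,"z": 0,"wx": 0,"wy": 0,"wz": 0,"hand": 1}])

```text
time_s: 2.75
ee_pos: [550.7, -178.5, 239.9]
eef_rot: [0.527, -0.472, 0.528, 0.469]
ft_force: [-1.8, -0.5, -0.2]
gripper_width: 1.001
```

Run:
```python
from h import *
p,d=snapshot("side");W=cloud("side",d);cv2.imwrite("pics/s2.png",p[:,:,::-1][120:300,240:440])
print(env.observe()["qpos"].round(2),rect(W,154,172,(440,660,-250,-80)))
```

```text
[-0.23  0.28  0.52  1.84 -0.16  1.06  1.81] [ 553.  -173.3  160.7  140.4   61.5   -7.6  641. ]
```

Emit:
servo_tool(steps=[{"x": 0,"y": 0,"z": 0,"wx": 0,"wy": 0,"wz": 0,"hand": 1},{"x": 0,"y": 0,"z": 0,"wx": 0,"wy": 0,"wz": 0,"hand": 1}])

```text
time_s: 2.97
ee_pos: [551.5, -169.4, 239.2]
eef_rot: [0.526, -0.473, 0.526, 0.473]
ft_force: [0.1, 0.2, -0.3]
gripper_width: 0.997
```

Emit:
servo_tool(steps=[{"x": 30,"y": -1,"z": -3,"wx": 0,"wy": 0,"wz": 0,"hand": 1},{"x": 30,"y": 0,"z": 0,"wx": 0,"wy": 0,"wz": 0,"hand": 1},{"x": 30,"y": 0,"z": 0,"wx": 0,"wy": 0,"wz": 0,"hand": 1},{"x": 20,"y": 0,"z": 0,"wx": 0,"wy": 0,"wz": 0,"hand": 1},{"x": 12,"y": 0,"z": 0,"wx": 0,"wy": 0,"wz": 0,"hand": 1}])

```text
time_s: 3.38
ee_pos: [551.3, -171.5, 115.0]
eef_rot: [0.525, -0.472, 0.526, 0.474]
ft_force: [-0.3, -0.4, 0.7]
gripper_width: 0.999
```

Emit:
servo_tool(steps=[{"x": 0,"y": 0,"z": 0,"wx": 0,"wy": 0,"wz": 0,"hand": 1},{"x": 0,"y": 0,"z": 0,"wx": 0,"wy": 0,"wz": 0,"hand": 1},{"x": 0,"y": 0,"z": 0,"wx": 0,"wy": 0,"wz": 0,"hand": 1}])

```text
time_s: 3.63
ee_pos: [552.9, -173.3, 118.7]
eef_rot: [0.526, -0.473, 0.525, 0.472]
ft_force: [0.5, 0.2, 0.9]
gripper_width: 1.0
```

Run:
```python
from h import *
p,d=snapshot("side");q,_=snapshot("top")
cv2.imwrite("pics/s3.png",np.hstack([cv2.resize(p[130:280,270:420,::-1],(400,400),interpolation=2),cv2.resize(q[80:220,250:390,::-1],(400,400),interpolation=2)]))
```

```text
(no output)
```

View pics/s3.png

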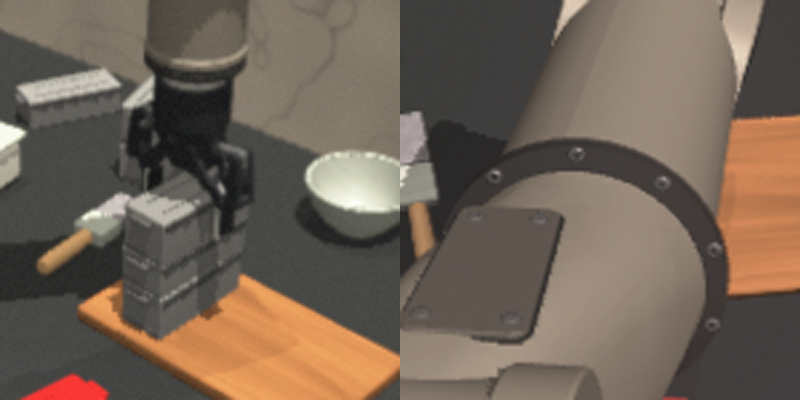

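The near finger hangs beside the upper tin (crop 230,220), above its seam. Closing now.

Emit:
servo_tool(steps=[{"x": 0,"y": 0,"z": 0,"wx": 0,"wy": 0,"wz": 0,"hand": 0},{"x": 0,"y": 0,"z": 0,"wx": 0,"wy": 0,"wz": 0,"hand": 0},{"x": 0,"y": 0,"z": 0,"wx": 0,"wy": 0,"wz": 0,"hand": 0},{"x": 0,"y": 0,"z": 0,"wx": 0,"wy": 0,"wz": 0,"hand": 0},{"x": 0,"y": 0,"z": 0,"wx": 0,"wy": 0,"wz": 0,"hand": 0}])

```text
time_s: 4.15
ee_pos: [552.4, -173.3, 118.0]
eef_rot: [0.526, -0.473, 0.526, 0.473]
ft_force: [-1.8, 2.5, 8.5]
gripper_width: 0.625
```

Emit:
servo_tool(steps=[{"x": 0,"y": 0,"z": 0,"wx": 0,"wy": 0,"wz": 0,"hand": 0},{"x": 0,"y": 0,"z": 0,"wx": 0,"wy": 0,"wz": 0,"hand": 0},{"x": 0,"y": 0,"z": 0,"wx": 0,"wy": 0,"wz": 0,"hand": 0},{"x": 0,"y": 0,"z": 0,"wx": 0,"wy": 0,"wz": 0,"hand": 0},{"x": 0,"y": 0,"z": 0,"wx": 0,"wy": 0,"wz": 0,"hand": 0}])

```text
time_s: 4.57
ee_pos: [552.4, -173.2, 118.0]
eef_rot: [0.526, -0.473, 0.526, 0.473]
ft_force: [-2.3, 2.3, 8.4]
gripper_width: 0.625
```

Emit:
servo_tool(steps=[{"x": -4,"y": 0,"z": 0,"wx": 0,"wy": 0,"wz": 0,"hand": 0},{"x": -8,"y": 0,"z": 0,"wx": 0,"wy": 0,"wz": 0,"hand": 0},{"x": -14,"y": 0,"z": 0,"wx": 0,"wy": 0,"wz": 0,"hand": 0},{"x": -14,"y": 0,"z": 0,"wx": 0,"wy": 0,"wz": 0,"hand": 0},{"x": -10,"y": 0,"z": 0,"wx": 0,"wy": 0,"wz": 0,"hand": 0}])

```text
time_s: 4.98
ee_pos: [552.2, -173.7, 168.9]
eef_rot: [0.526, -0.473, 0.526, 0.472]
ft_force: [1.4, -0.2, -2.9]
gripper_width: 0.624
```

Emit:
servo_tool(steps=[{"x": 0,"y": 0,"z": 0,"wx": 0,"wy": 0,"wz": 0,"hand": 0},{"x": 0,"y": 0,"z": 0,"wx": 0,"wy": 0,"wz": 0,"hand": 0}])

```text
time_s: 5.15
ee_pos: [552.3, -173.4, 167.7]
eef_rot: [0.526, -0.473, 0.526, 0.472]
ft_force: [0.0, -0.9, -1.8]
gripper_width: 0.624
```

Run:
```python
from h import *
p,d=snapshot("side");W=cloud("side",d)
cv2.imwrite("pics/s4.png",cv2.resize(p[130:280,270:420,::-1],(500,500),interpolation=2))
print(env.observe()["ft_force"].round(1),env.observe()["moment"].round(2))
for lo,hi in((25,65),(75,105)):
    m=(W[...,2]>lo)&(W[...,2]<hi)&(W[...,0]>510)&(W[...,0]<595)&(W[...,1]>-250)&(W[...,1]<-100)
    s=W[m];p=np.polyfit(s[:,0],s[:,1],1);print(lo,np.degrees(np.arctan(p[0])).round(2),np.polyval(p,548).round(1))
```

```text
[ 0.1  0.1 -3. ] [ 0.01  0.07 -0.01]
25 -3.56 -196.7
75 -5.87 -196.1
```

View pics/s4.png

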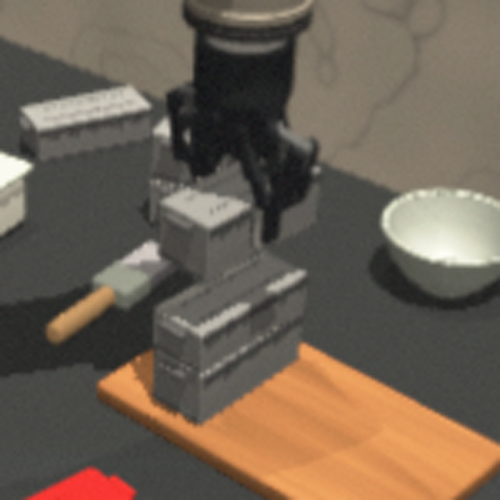

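Emit:
servo_tool(steps=[{"x": 0,"y": -1,"z": -18,"wx": 0,"wy": 0,"wz": 0,"hand": 0},{"x": 0,"y": -1,"z": -30,"wx": 0,"wy": 0,"wz": 0,"hand": 0},{"x": 0,"y": -1.4,"z": -36,"wx": 0,"wy": 0,"wz": 0,"hand": 0},{"x": 0,"y": -1,"z": -36,"wx": 0,"wy": 0,"wz": 0,"hand": 0},{"x": 0,"y": -1,"z": -18,"wx": 0,"wy": 0,"wz": 0,"hand": 0}])

```text
time_s: 5.62
ee_pos: [541.0, -315.5, 166.6]
eef_rot: [0.526, -0.472, 0.527, 0.472]
ft_force: [-1.4, 0.0, -2.1]
gripper_width: 0.625
```

Emit:
servo_tool(steps=[{"x": 0,"y": -1,"z": -9.7,"wx": 0,"wy": 0,"wz": 0,"hand": 0},{"x": 20,"y": 0,"z": 0,"wx": 0,"wy": 0,"wz": 0,"hand": 0},{"x": 30,"y": 0,"z": 0,"wx": 0,"wy": 0,"wz": 0,"hand": 0},{"x": 30,"y": 0,"z": 0,"wx": 0,"wy": 0,"wz": 0,"hand": 0},{"x": 30,"y": 0,"z": 0,"wx": 0,"wy": 0,"wz": 0,"hand": 0}])

```text
time_s: 6.03
ee_pos: [542.6, -319.9, 55.4]
eef_rot: [0.526, -0.472, 0.526, 0.473]
ft_force: [0.6, 0.1, -2.9]
gripper_width: 0.626
```

Emit:
servo_tool(steps=[{"x": 14,"y": 0,"z": 0,"wx": 0,"wy": 0,"wz": 0,"hand": 0},{"x": 6,"y": 0,"z": 0,"wx": 0,"wy": 0,"wz": 0,"hand": 0},{"x": 0,"y": 0,"z": 0,"wx": 0,"wy": 0,"wz": 0,"hand": 0},{"x": 0,"y": 0,"z": 0,"wx": 0,"wy": 0,"wz": 0,"hand": 0},{"x": 0,"y": 0,"z": 0,"wx": 0,"wy": 0,"wz": 0,"hand": 0}])

```text
time_s: 6.45
ee_pos: [543.6, -321.4, 38.9]
eef_rot: [0.526, -0.473, 0.526, 0.472]
ft_force: [-0.3, -0.2, -2.2]
gripper_width: 0.629
```

Emit:
servo_tool(steps=[{"x": 5,"y": 0,"z": 0,"wx": 0,"wy": 0,"wz": 0,"hand": 0},{"x": 4,"y": 0,"z": 0,"wx": 0,"wy": 0,"wz": 0,"hand": 0},{"x": 1,"y": 0,"z": 0,"wx": 0,"wy": 0,"wz": 0,"hand": 0},{"x": 0,"y": 0,"z": 0,"wx": 0,"wy": 0,"wz": 0,"hand": 0}])

```text
time_s: 6.78
ee_pos: [542.5, -320.8, 27.1]
eef_rot: [0.526, -0.472, 0.526, 0.473]
ft_force: [0.8, 0.2, -2.3]
gripper_width: 0.629
```

Emit:
servo_tool(steps=[{"x": 1,"y": 0,"z": 0,"wx": 0,"wy": 0,"wz": 0,"hand": 0},{"x": 0,"y": 0,"z": 0,"wx": 0,"wy": 0,"wz": 0,"hand": 0},{"x": 0,"y": 0,"z": 0,"wx": 0,"wy": 0,"wz": 0,"hand": 0}])

```text
time_s: 7.03
ee_pos: [542.7, -321.0, 26.4]
eef_rot: [0.526, -0.473, 0.526, 0.473]
ft_force: [0.5, -0.3, -3.3]
gripper_width: 0.623
```

Emit:
servo_tool(steps=[{"x": 1,"y": 0,"z": 0,"wx": 0,"wy": 0,"wz": 0,"hand": 0},{"x": 0,"y": 0,"z": 0,"wx": 0,"wy": 0,"wz": 0,"hand": 0},{"x": 0,"y": 0,"z": 0,"wx": 0,"wy": 0,"wz": 0,"hand": 0}])

```text
time_s: 7.28
ee_pos: [542.8, -321.0, 26.0]
eef_rot: [0.526, -0.473, 0.526, 0.472]
ft_force: [-4.3, 3.9, 9.2]
gripper_width: 0.621
```

Emit:
servo_tool(steps=[{"x": 0,"y": 0,"z": 0,"wx": 0,"wy": 0,"wz": 0,"hand": 1},{"x": 0,"y": 0,"z": 0,"wx": 0,"wy": 0,"wz": 0,"hand": 1},{"x": 0,"y": 0,"z": 0,"wx": 0,"wy": 0,"wz": 0,"hand": 1},{"x": 0,"y": 0,"z": 0,"wx": 0,"wy": 0,"wz": 0,"hand": 1},{"x": 0,"y": 0,"z": 0,"wx": 0,"wy": 0,"wz": 0,"hand": 1}])

```text
time_s: 7.7
ee_pos: [542.7, -321.0, 25.3]
eef_rot: [0.526, -0.473, 0.526, 0.473]
ft_force: [0.1, 0.1, -0.0]
gripper_width: 1.002
```

Emit:
servo_tool(steps=[{"x": -10,"y": 0,"z": 0,"wx": 0,"wy": 0,"wz": 0,"hand": 1},{"x": -30,"y": 0,"z": 0,"wx": 0,"wy": 0,"wz": 0,"hand": 1},{"x": -35,"y": 0,"z": 0,"wx": 0,"wy": 0,"wz": 0,"hand": 1},{"x": -35,"y": 0,"z": 0,"wx": 0,"wy": 0,"wz": 0,"hand": 1},{"x": -30,"y": 0,"z": 0,"wx": 0,"wy": 0,"wz": 0,"hand": 1}])

```text
time_s: 8.12
ee_pos: [542.6, -321.4, 168.3]
eef_rot: [0.526, -0.473, 0.526, 0.472]
ft_force: [1.2, -0.6, -0.2]
gripper_width: 1.0
```

Emit:
servo_tool(steps=[{"x": -30,"y": 0,"z": 0,"wx": 0,"wy": 0,"wz": 0,"hand": 1},{"x": 0,"y": 0,"z": 0,"wx": 0,"wy": 0,"wz": 0,"hand": 1},{"x": 0,"y": 0,"z": 0,"wx": 0,"wy": 0,"wz": 0,"hand": 1}])

```text
time_s: 8.37
ee_pos: [543.5, -321.4, 197.7]
eef_rot: [0.527, -0.474, 0.525, 0.471]
ft_force: [0.2, 0.4, -0.3]
gripper_width: 1.002
```

Run:
```python
from h import *
im=[]
for n in("side","top"):
    p,d=snapshot(n);W=cloud(n,d);im.append(p[60:330,200:470,::-1])
    print(n,"middle top",rect(W,102,120,(440,660,-250,-80)),"upper top",rect(W,62,80,(440,660,-400,-250)))
cv2.imwrite("pics/s5.png",cv2.resize(np.hstack(im),(800,400),interpolation=2))
```

```text
side middle top [ 553.2 -170.4  108.7  140.7   60.8   -6.7  633. ] upper top [ 542.4 -321.3   68.2  140.5   60.4   -5.5  734. ]
top middle top [ 559.3 -169.3  109.5  131.8   56.4   -5.6 1027. ] upper top None
```

View pics/s5.png

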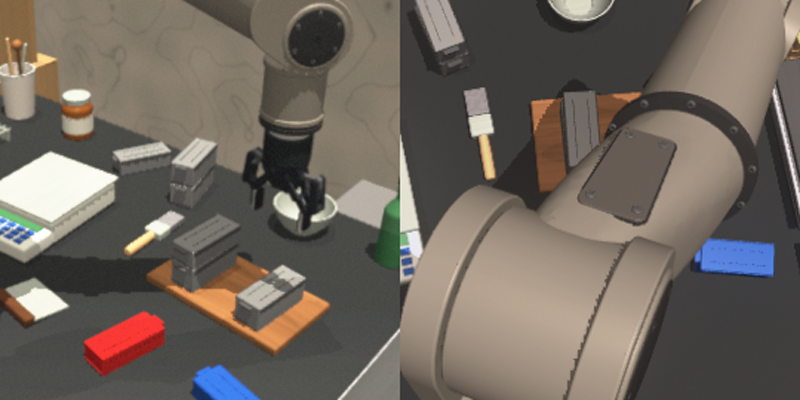

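Emit:
servo_tool(steps=[{"x": 0,"y": 1,"z": 20,"wx": 0,"wy": 0,"wz": 0,"hand": 1},{"x": 0,"y": 1.5,"z": 35,"wx": 0,"wy": 0,"wz": 0,"hand": 1},{"x": 0,"y": 1.5,"z": 36,"wx": 0,"wy": 0,"wz": 0,"hand": 1},{"x": 0,"y": 1.5,"z": 35,"wx": 0,"wy": 0,"wz": 0,"hand": 1},{"x": 0,"y": 1.3,"z": 25,"wx": 0,"wy": 0,"wz": 0,"hand": 1}])

```text
time_s: 8.88
ee_pos: [551.5, -166.8, 194.0]
eef_rot: [0.525, -0.472, 0.526, 0.474]
ft_force: [1.4, -1.6, 0.1]
gripper_width: 0.999
```

Emit:
servo_tool(steps=[{"x": 0,"y": 0,"z": 0,"wx": 0,"wy": 0,"wz": 0,"hand": 1},{"x": 20,"y": 0,"z": 0,"wx": 0,"wy": 0,"wz": 0,"hand": 1},{"x": 25,"y": 0,"z": 0,"wx": 0,"wy": 0,"wz": 0,"hand": 1},{"x": 0,"y": 0,"z": 0,"wx": 0,"wy": 0,"wz": 0,"hand": 1},{"x": 0,"y": 0,"z": 0,"wx": 0,"wy": 0,"wz": 0,"hand": 1}])

```text
time_s: 9.3
ee_pos: [550.8, -170.1, 149.0]
eef_rot: [0.525, -0.472, 0.527, 0.473]
ft_force: [-0.3, 0.1, 0.7]
gripper_width: 0.999
```

Down 71 mm, shifting +1.7 mm in x.

Emit:
servo_tool(steps=[{"x": 15,"y": -1.7,"z": 0,"wx": 0,"wy": 0,"wz": 0,"hand": 1},{"x": 25,"y": 0,"z": 0,"wx": 0,"wy": 0,"wz": 0,"hand": 1},{"x": 20,"y": 0,"z": 0,"wx": 0,"wy": 0,"wz": 0,"hand": 1},{"x": 8,"y": 0,"z": 0,"wx": 0,"wy": 0,"wz": 0,"hand": 1},{"x": 3,"y": 0,"z": 0,"wx": 0,"wy": 0,"wz": 0,"hand": 1}])

```text
time_s: 9.72
ee_pos: [553.3, -170.5, 78.9]
eef_rot: [0.526, -0.472, 0.526, 0.473]
ft_force: [-0.0, 0.4, 0.2]
gripper_width: 0.997
```

Emit:
servo_tool(steps=[{"x": 0,"y": 0,"z": 0,"wx": 0,"wy": 0,"wz": 0,"hand": 1},{"x": 0,"y": 0,"z": 0,"wx": 0,"wy": 0,"wz": 0,"hand": 1},{"x": 0,"y": 0,"z": 0,"wx": 0,"wy": 0,"wz": 0,"hand": 1}])

```text
time_s: 9.97
ee_pos: [554.4, -170.5, 80.6]
eef_rot: [0.526, -0.473, 0.526, 0.472]
ft_force: [0.4, 1.0, 0.4]
gripper_width: 1.001
```

Emit:
servo_tool(steps=[{"x": 1,"y": 1,"z": 0,"wx": 0,"wy": 0,"wz": 0,"hand": 0},{"x": 0,"y": 0,"z": 0,"wx": 0,"wy": 0,"wz": 0,"hand": 0},{"x": 0,"y": 0,"z": 0,"wx": 0,"wy": 0,"wz": 0,"hand": 0},{"x": 0,"y": 0,"z": 0,"wx": 0,"wy": 0,"wz": 0,"hand": 0},{"x": 0,"y": 0,"z": 0,"wx": 0,"wy": 0,"wz": 0,"hand": 0}])

```text
time_s: 10.38
ee_pos: [553.0, -170.2, 79.0]
eef_rot: [0.526, -0.473, 0.526, 0.472]
ft_force: [-3.1, 1.1, 9.4]
gripper_width: 0.62
```

Emit:
servo_tool(steps=[{"x": 0,"y": 0,"z": 0,"wx": 0,"wy": 0,"wz": 0,"hand": 0},{"x": 0,"y": 0,"z": 0,"wx": 0,"wy": 0,"wz": 0,"hand": 0},{"x": 0,"y": 0,"z": 0,"wx": 0,"wy": 0,"wz": 0,"hand": 0}])

```text
time_s: 10.63
ee_pos: [553.0, -170.2, 79.0]
eef_rot: [0.526, -0.473, 0.526, 0.472]
ft_force: [-3.2, 1.5, 9.6]
gripper_width: 0.625
```

Emit:
servo_tool(steps=[{"x": -4,"y": 0,"z": 0,"wx": 0,"wy": 0,"wz": 0,"hand": 0},{"x": -8,"y": 0,"z": 0,"wx": 0,"wy": 0,"wz": 0,"hand": 0},{"x": -16,"y": 0,"z": 0,"wx": 0,"wy": 0,"wz": 0,"hand": 0},{"x": -20,"y": 0,"z": 0,"wx": 0,"wy": 0,"wz": 0,"hand": 0},{"x": -20,"y": 0,"z": 0,"wx": 0,"wy": 0,"wz": 0,"hand": 0}])

```text
time_s: 11.05
ee_pos: [552.4, -170.2, 147.4]
eef_rot: [0.526, -0.472, 0.526, 0.473]
ft_force: [0.2, -0.4, -2.1]
gripper_width: 0.624
```

Emit:
servo_tool(steps=[{"x": -20,"y": 0,"z": 0,"wx": 0,"wy": 0,"wz": 0,"hand": 0},{"x": -12,"y": 0,"z": 0,"wx": 0,"wy": 0,"wz": 0,"hand": 0},{"x": 0,"y": 0,"z": 0,"wx": 0,"wy": 0,"wz": 0,"hand": 0},{"x": 0,"y": 0,"z": 0,"wx": 0,"wy": 0,"wz": 0,"hand": 0}])

```text
time_s: 11.38
ee_pos: [552.9, -170.0, 178.6]
eef_rot: [0.526, -0.473, 0.526, 0.472]
ft_force: [0.0, 0.3, -2.3]
gripper_width: 0.619
```

Run:
```python
from h import *
p,d=snapshot("side");W=cloud("side",d);cv2.imwrite("pics/s6.png",cv2.resize(p[60:330,200:470,::-1],(540,540),interpolation=2))
print(rect(W,62,80,(440,660,-250,-80)))
o=env.observe();print(o["ft_force"].round(1),o["qpos"].round(2))
```

```text
[ 553.5 -170.8   68.6  141.3   60.3   -3.2  641. ]
[-0.   1.3 -2.2] [-0.22  0.35  0.5   1.9  -0.21  0.94  1.85]
```

View pics/s6.png

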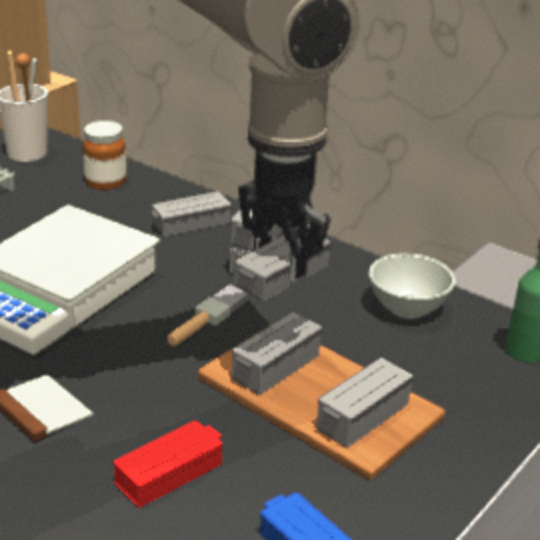

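Emit:
servo_tool(steps=[{"x": 0,"y": 2.5,"z": 18,"wx": 0,"wy": 0,"wz": 0,"hand": 0},{"x": 0,"y": 5,"z": 36,"wx": 0,"wy": 0,"wz": 0,"hand": 0},{"x": 0,"y": 5,"z": 36,"wx": 0,"wy": 0,"wz": 0,"hand": 0},{"x": 0,"y": 5,"z": 36,"wx": 0,"wy": 0,"wz": 0,"hand": 0},{"x": 0,"y": 5,"z": 36,"wx": 0,"wy": 0,"wz": 0,"hand": 0}])

```text
time_s: 11.85
ee_pos: [546.6, -5.2, 177.1]
eef_rot: [0.525, -0.472, 0.527, 0.473]
ft_force: [0.8, 0.2, -1.1]
gripper_width: 0.624
```

Emit:
servo_tool(steps=[{"x": 0,"y": 5,"z": 36,"wx": 0,"wy": 0,"wz": 0,"hand": 0},{"x": 0,"y": 5,"z": 36,"wx": 0,"wy": 0,"wz": 0,"hand": 0},{"x": 0,"y": 5,"z": 36,"wx": 0,"wy": 0,"wz": 0,"hand": 0},{"x": 0,"y": 5,"z": 36,"wx": 0,"wy": 0,"wz": 0,"hand": 0},{"x": 0,"y": 5,"z": 36,"wx": 0,"wy": 0,"wz": 0,"hand": 0}])

```text
time_s: 12.27
ee_pos: [540.9, 176.5, 177.0]
eef_rot: [0.525, -0.472, 0.527, 0.473]
ft_force: [1.9, 0.9, -0.8]
gripper_width: 0.622
```

Emit:
servo_tool(steps=[{"x": 0,"y": 5,"z": 36,"wx": 0,"wy": 0,"wz": 0,"hand": 0},{"x": 0,"y": 2.2,"z": 17,"wx": 0,"wy": 0,"wz": 0,"hand": 0},{"x": 0,"y": 0,"z": 0,"wx": -0.087,"wy": 0,"wz": 0,"hand": 0},{"x": 0,"y": 0,"z": 0,"wx": -0.087,"wy": 0,"wz": 0,"hand": 0},{"x": 0,"y": 0,"z": 0,"wx": 0,"wy": 0,"wz": 0,"hand": 0}])

```text
time_s: 12.68
ee_pos: [539.7, 228.5, 176.8]
eef_rot: [0.481, -0.518, 0.482, 0.518]
ft_force: [-0.7, -0.5, -2.9]
gripper_width: 0.621
```

Emit:
servo_tool(steps=[{"x": 0,"y": 0,"z": 0,"wx": 0,"wy": 0,"wz": 0,"hand": 0},{"x": 0,"y": 0,"z": 0,"wx": 0,"wy": 0,"wz": 0,"hand": 0}])

```text
time_s: 12.85
ee_pos: [540.3, 227.9, 177.7]
eef_rot: [0.484, -0.516, 0.484, 0.516]
ft_force: [-0.6, -0.8, -1.4]
gripper_width: 0.622
```

Run:
```python
from h import *
from scipy.spatial.transform import Rotation as Ro
o=env.observe();q=o["eef_rot"];z=Ro.from_quat(q[[1,2,3,0]]).as_matrix()
print(o["ee_pos"].round(1),z.round(3),np.degrees(np.arctan2(z[1,2],z[0,2]))-90)
for n in("side","top"):
    p,d=snapshot(n);W=cloud(n,d)
    print(n,"plate",rect(W,60,76,(330,680,80,350)),"lower",rect(W,62,80,(440,660,-250,-80)),"upper",rect(W,62,80,(440,660,-400,-250)))
```

```text
[540.3 227.9 177.7] [[-0.001 -0.998 -0.063]
 [-0.001 -0.063  0.998]
 [-1.     0.001 -0.001]] 3.6370659863986816
side plate [ 540.4  226.9   67.2  227.9  209.2    4.8 2317. ] lower [ 555.5 -171.4   68.8  140.    58.8   -4.   633. ] upper [ 540.8 -321.9   68.1  142.    58.    -5.7  749. ]
top plate [ 545.1  175.    67.8  220.1   93.6    4.6 2631. ] lower [ 555.5 -169.1   69.4  140.1   57.    -3.9 1132. ] upper [ 543.2 -319.8   69.2  137.3   58.1   -5.9 1099. ]
```

Emit:
servo_tool(steps=[{"x": 15,"y": 0,"z": 0,"wx": 0,"wy": 0,"wz": 0,"hand": 0},{"x": 25,"y": 0,"z": 0,"wx": 0,"wy": 0,"wz": 0,"hand": 0},{"x": 25,"y": 0,"z": 0,"wx": 0,"wy": 0,"wz": 0,"hand": 0},{"x": 15,"y": 0,"z": 0,"wx": 0,"wy": 0,"wz": 0,"hand": 0},{"x": 6,"y": 0,"z": 0,"wx": 0,"wy": 0,"wz": 0,"hand": 0}])

```text
time_s: 13.37
ee_pos: [539.3, 227.7, 90.0]
eef_rot: [0.482, -0.516, 0.484, 0.516]
ft_force: [-1.0, 0.2, -1.6]
gripper_width: 0.619
```

Emit:
servo_tool(steps=[{"x": 3,"y": 0,"z": 0,"wx": 0,"wy": 0,"wz": 0,"hand": 0},{"x": 2,"y": 0,"z": 0,"wx": 0,"wy": 0,"wz": 0,"hand": 0},{"x": 0,"y": 0,"z": 0,"wx": 0,"wy": 0,"wz": 0,"hand": 0},{"x": 0,"y": 0,"z": 0,"wx": 0,"wy": 0,"wz": 0,"hand": 0},{"x": 0,"y": 0,"z": 0,"wx": 0,"wy": 0,"wz": 0,"hand": 0}])

```text
time_s: 13.78
ee_pos: [540.9, 228.7, 88.2]
eef_rot: [-0.483, 0.517, -0.482, -0.516]
ft_force: [-0.5, -0.2, -1.5]
gripper_width: 0.622
```

Emit:
servo_tool(steps=[{"x": 4,"y": 0,"z": 0,"wx": 0,"wy": 0,"wz": 0,"hand": 0},{"x": 3,"y": 0,"z": 0,"wx": 0,"wy": 0,"wz": 0,"hand": 0},{"x": 1,"y": 0,"z": 0,"wx": 0,"wy": 0,"wz": 0,"hand": 0},{"x": 0,"y": 0,"z": 0,"wx": 0,"wy": 0,"wz": 0,"hand": 0}])

```text
time_s: 14.12
ee_pos: [540.2, 228.3, 78.9]
eef_rot: [0.483, -0.516, 0.483, 0.517]
ft_force: [-0.2, -0.4, -1.6]
gripper_width: 0.621
```

Emit:
servo_tool(steps=[{"x": 1,"y": 0,"z": 0,"wx": 0,"wy": 0,"wz": 0,"hand": 0},{"x": 0,"y": 0,"z": 0,"wx": 0,"wy": 0,"wz": 0,"hand": 0},{"x": 0,"y": 0,"z": 0,"wx": 0,"wy": 0,"wz": 0,"hand": 0}])

```text
time_s: 14.37
ee_pos: [540.5, 228.4, 78.3]
eef_rot: [-0.483, 0.516, -0.483, -0.516]
ft_force: [-1.0, -0.2, -1.2]
gripper_width: 0.624
```

Emit:
servo_tool(steps=[{"x": 1,"y": 0,"z": 0,"wx": 0,"wy": 0,"wz": 0,"hand": 0},{"x": 0,"y": 0,"z": 0,"wx": 0,"wy": 0,"wz": 0,"hand": 0},{"x": 0,"y": 0,"z": 0,"wx": 0,"wy": 0,"wz": 0,"hand": 0}])

```text
time_s: 14.62
ee_pos: [540.5, 228.4, 77.3]
eef_rot: [0.483, -0.516, 0.483, 0.517]
ft_force: [-0.2, -0.0, -1.7]
gripper_width: 0.627
```

Emit:
servo_tool(steps=[{"x": 1,"y": 0,"z": 0,"wx": 0,"wy": 0,"wz": 0,"hand": 0},{"x": 0,"y": 0,"z": 0,"wx": 0,"wy": 0,"wz": 0,"hand": 0},{"x": 0,"y": 0,"z": 0,"wx": 0,"wy": 0,"wz": 0,"hand": 0}])

```text
time_s: 14.87
ee_pos: [540.5, 228.5, 77.0]
eef_rot: [0.483, -0.516, 0.483, 0.517]
ft_force: [-5.3, -1.5, 12.6]
gripper_width: 0.619
```

Emit:
servo_tool(steps=[{"x": 0,"y": 0,"z": 0,"wx": 0,"wy": 0,"wz": 0,"hand": 1},{"x": 0,"y": 0,"z": 0,"wx": 0,"wy": 0,"wz": 0,"hand": 1},{"x": 0,"y": 0,"z": 0,"wx": 0,"wy": 0,"wz": 0,"hand": 1},{"x": 0,"y": 0,"z": 0,"wx": 0,"wy": 0,"wz": 0,"hand": 1},{"x": 0,"y": 0,"z": 0,"wx": 0,"wy": 0,"wz": 0,"hand": 1}])

```text
time_s: 15.28
ee_pos: [540.5, 228.4, 76.2]
eef_rot: [-0.483, 0.517, -0.483, -0.516]
ft_force: [0.1, 0.3, 0.8]
gripper_width: 1.0
```

Emit:
servo_tool(steps=[{"x": -10,"y": 0,"z": 0,"wx": 0,"wy": 0,"wz": 0,"hand": 1},{"x": -30,"y": 0,"z": 0,"wx": 0,"wy": 0,"wz": 0,"hand": 1},{"x": -35,"y": 0,"z": 0,"wx": 0,"wy": 0,"wz": 0,"hand": 1},{"x": -30,"y": 0,"z": 0,"wx": 0,"wy": 0,"wz": 0,"hand": 1},{"x": -15,"y": 0,"z": 0,"wx": 0,"wy": 0,"wz": 0,"hand": 1}])

```text
time_s: 15.7
ee_pos: [541.7, 228.6, 200.8]
eef_rot: [-0.484, 0.517, -0.482, -0.516]
ft_force: [0.4, 0.8, 0.2]
gripper_width: 0.999
```

Emit:
servo_tool(steps=[{"x": 0,"y": 0,"z": 0,"wx": 0.085,"wy": 0,"wz": 0,"hand": 1},{"x": 0,"y": 0,"z": 0,"wx": 0.085,"wy": 0,"wz": 0,"hand": 1},{"x": 0,"y": 0,"z": 0,"wx": 0,"wy": 0,"wz": 0,"hand": 1},{"x": 0,"y": 0,"z": 0,"wx": 0,"wy": 0,"wz": 0,"hand": 1},{"x": 0,"y": 0,"z": 0,"wx": 0,"wy": 0,"wz": 0,"hand": 1}])

```text
time_s: 16.12
ee_pos: [540.3, 228.4, 196.4]
eef_rot: [0.524, -0.474, 0.524, 0.474]
ft_force: [1.3, 0.6, -0.2]
gripper_width: 0.995
```

Run:
```python
from h import *
for n in("side",):
    p,d=snapshot(n);W=cloud(n,d);cv2.imwrite("pics/s7.png",cv2.resize(p[100:300,150:450,::-1],(750,500),interpolation=2))
    print(n,"middle",rect(W,100,116,(400,680,100,350)))
```

```text
side middle [541.7 228.3 106.9 142.4  65.1   3.7 421. ]
```

View pics/s7.png

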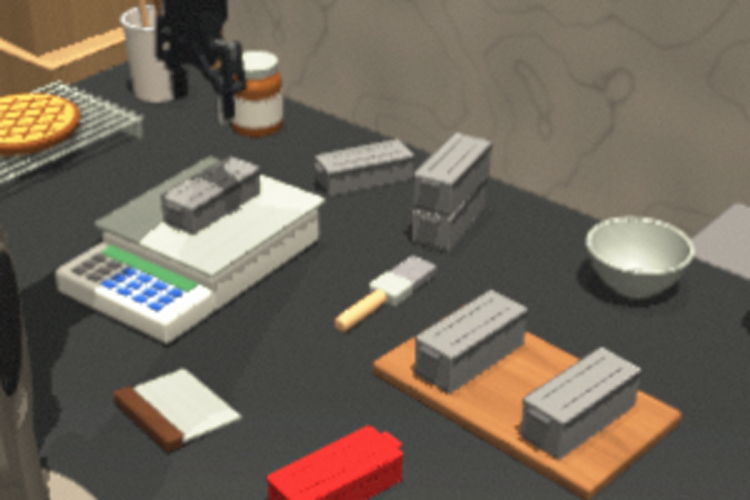

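Emit:
servo_tool(steps=[{"x": 0,"y": -3.6,"z": -18,"wx": 0,"wy": 0,"wz": 0,"hand": 1},{"x": 0,"y": -3.6,"z": -36.5,"wx": 0,"wy": 0,"wz": 0,"hand": 1},{"x": 0,"y": -3.6,"z": -36.5,"wx": 0,"wy": 0,"wz": 0,"hand": 1},{"x": 0,"y": -3.6,"z": -36.5,"wx": 0,"wy": 0,"wz": 0,"hand": 1},{"x": 0,"y": -3.6,"z": -36.5,"wx": 0,"wy": 0,"wz": 0,"hand": 1}])

```text
time_s: 16.58
ee_pos: [541.2, 61.8, 196.3]
eef_rot: [0.524, -0.474, 0.525, 0.474]
ft_force: [0.2, 0.4, 0.5]
gripper_width: 1.001
```

Emit:
servo_tool(steps=[{"x": 0,"y": -3.6,"z": -36.5,"wx": 0,"wy": 0,"wz": 0,"hand": 1},{"x": 0,"y": -3.6,"z": -36.5,"wx": 0,"wy": 0,"wz": 0,"hand": 1},{"x": 0,"y": -3.6,"z": -36.5,"wx": 0,"wy": 0,"wz": 0,"hand": 1},{"x": 0,"y": -3.6,"z": -36.5,"wx": 0,"wy": 0,"wz": 0,"hand": 1},{"x": 0,"y": -3.6,"z": -36.5,"wx": 0,"wy": 0,"wz": 0,"hand": 1}])

```text
time_s: 17.0
ee_pos: [540.3, -121.7, 196.4]
eef_rot: [0.525, -0.474, 0.525, 0.474]
ft_force: [1.1, 0.8, 0.2]
gripper_width: 1.0
```

Emit:
servo_tool(steps=[{"x": 0,"y": -3.6,"z": -36.5,"wx": 0,"wy": 0,"wz": 0,"hand": 1},{"x": 0,"y": -3.6,"z": -36.5,"wx": 0,"wy": 0,"wz": 0,"hand": 1},{"x": 0,"y": -3.6,"z": -36.5,"wx": 0,"wy": 0,"wz": 0,"hand": 1},{"x": 0,"y": -3.6,"z": -36.5,"wx": 0,"wy": 0,"wz": 0,"hand": 1},{"x": 0,"y": -3.6,"z": -36.5,"wx": 0,"wy": 0,"wz": 0,"hand": 1}])

```text
time_s: 17.42
ee_pos: [539.5, -305.1, 196.2]
eef_rot: [0.525, -0.474, 0.525, 0.474]
ft_force: [0.6, -0.1, 1.1]
gripper_width: 1.0
```

Emit:
servo_tool(steps=[{"x": 0,"y": -3.6,"z": -17.4,"wx": 0,"wy": 0,"wz": 0,"hand": 1},{"x": 0,"y": 0,"z": 0,"wx": 0,"wy": 0,"wz": 0,"hand": 1},{"x": 0,"y": 0,"z": 0,"wx": 0,"wy": 0,"wz": 0,"hand": 1},{"x": 0,"y": 0,"z": 0,"wx": 0,"wy": 0,"wz": 0,"hand": 1},{"x": 0,"y": 0,"z": 0,"wx": 0,"wy": 0,"wz": 0,"hand": 1}])

```text
time_s: 17.83
ee_pos: [541.9, -319.8, 196.2]
eef_rot: [0.525, -0.474, 0.524, 0.474]
ft_force: [0.2, 0.4, 0.8]
gripper_width: 1.001
```

Emit:
servo_tool(steps=[{"x": 20,"y": -0.9,"z": -1.1,"wx": 0,"wy": 0,"wz": 0,"hand": 1},{"x": 36,"y": 0,"z": 0,"wx": 0,"wy": 0,"wz": 0,"hand": 1},{"x": 36,"y": 0,"z": 0,"wx": 0,"wy": 0,"wz": 0,"hand": 1},{"x": 36,"y": 0,"z": 0,"wx": 0,"wy": 0,"wz": 0,"hand": 1},{"x": 20,"y": 0,"z": 0,"wx": 0,"wy": 0,"wz": 0,"hand": 1}])

```text
time_s: 18.25
ee_pos: [541.5, -319.8, 44.9]
eef_rot: [0.524, -0.473, 0.525, 0.475]
ft_force: [-1.5, 0.6, -0.3]
gripper_width: 1.001
```

Emit:
servo_tool(steps=[{"x": 8,"y": 0,"z": 0,"wx": 0,"wy": 0,"wz": 0,"hand": 1},{"x": 4,"y": 0,"z": 0,"wx": 0,"wy": 0,"wz": 0,"hand": 1},{"x": 0,"y": 0,"z": 0,"wx": 0,"wy": 0,"wz": 0,"hand": 1},{"x": 0,"y": 0,"z": 0,"wx": 0,"wy": 0,"wz": 0,"hand": 1},{"x": 0,"y": 0,"z": 0,"wx": 0,"wy": 0,"wz": 0,"hand": 1}])

```text
time_s: 18.67
ee_pos: [543.4, -322.5, 38.0]
eef_rot: [0.525, -0.474, 0.525, 0.473]
ft_force: [-0.1, 0.9, 0.5]
gripper_width: 1.0
```

Emit:
servo_tool(steps=[{"x": 6,"y": 0,"z": 1,"wx": 0,"wy": 0,"wz": 0,"hand": 1},{"x": 3,"y": 0,"z": 0,"wx": 0,"wy": 0,"wz": 0,"hand": 1},{"x": 1,"y": 0,"z": 0,"wx": 0,"wy": 0,"wz": 0,"hand": 1},{"x": 0,"y": 0,"z": 0,"wx": 0,"wy": 0,"wz": 0,"hand": 1},{"x": 0,"y": 0,"z": 0,"wx": 0,"wy": 0,"wz": 0,"hand": 1}])

```text
time_s: 19.08
ee_pos: [542.5, -321.3, 26.3]
eef_rot: [0.525, -0.474, 0.525, 0.474]
ft_force: [0.3, -0.5, -0.1]
gripper_width: 0.999
```

Emit:
servo_tool(steps=[{"x": 0,"y": 0,"z": 0,"wx": 0,"wy": 0,"wz": 0,"hand": 0},{"x": 0,"y": 0,"z": 0,"wx": 0,"wy": 0,"wz": 0,"hand": 0},{"x": 0,"y": 0,"z": 0,"wx": 0,"wy": 0,"wz": 0,"hand": 0},{"x": 0,"y": 0,"z": 0,"wx": 0,"wy": 0,"wz": 0,"hand": 0},{"x": 0,"y": 0,"z": 0,"wx": 0,"wy": 0,"wz": 0,"hand": 0}])

```text
time_s: 19.5
ee_pos: [542.7, -321.4, 26.6]
eef_rot: [0.525, -0.474, 0.525, 0.473]
ft_force: [-0.1, 0.9, 6.5]
gripper_width: 0.62
```

Emit:
servo_tool(steps=[{"x": 0,"y": 0,"z": 0,"wx": 0,"wy": 0,"wz": 0,"hand": 0},{"x": 0,"y": 0,"z": 0,"wx": 0,"wy": 0,"wz": 0,"hand": 0},{"x": 0,"y": 0,"z": 0,"wx": 0,"wy": 0,"wz": 0,"hand": 0}])

```text
time_s: 19.75
ee_pos: [542.7, -321.4, 26.6]
eef_rot: [0.525, -0.474, 0.525, 0.473]
ft_force: [-1.3, -0.5, 5.2]
gripper_width: 0.624
```

Run:
```python
from h import *
o=env.observe();print(o["ee_pos"].round(1),o["eef_rot"].round(4))
from scipy.optimize import least_squares
def face(W,zlo,zhi,yc,cx=552):
    m=(W[...,2]>zlo)&(W[...,2]<zhi)&(abs(W[...,0]-cx)<90)&(abs(W[...,1]-yc)<50)
    q=W[m]; s=q[abs(q[:,0]-cx)<45]
    s=s[s[:,1]<np.median(s[:,1])+6]
    a=cv2.fitLine(s[:,:2].astype(np.float32),cv2.DIST_HUBER,0,.01,.01).ravel()
    ang=np.degrees(np.arctan2(a[1],a[0])); ang=(ang+90)%180-90
    return ang.round(2),(a[3]+(cx-a[2])*a[1]/a[0]).round(1),np.percentile(q[:,0],[1,99]).round(1),len(s)
for i in range(3):
    p,d=snapshot("side");W=cloud("side",d)
    print("upper",rect(W,62,80,(440,660,-400,-250)),"lower",rect(W,62,80,(440,660,-250,-80)),face(W,25,62,-170),face(W,25,62,-320,542))
```

```text
[ 542.7 -321.4   26.6] [ 0.5251 -0.4738  0.525   0.4735]
upper [ 516.  -318.2   68.5   82.4   72.8   59.7  458. ] lower [ 553.9 -170.    68.8  142.3   60.7   -3.3  647. ] (np.float32(-3.83), np.float32(-196.8), array([490.6, 618.5]), 215) (np.float32(-12.1), np.float32(-352.9), array([477.6, 596.5]), 161)
upper [ 519.3 -317.6   68.6   82.3   78.3  -18.8  460. ] lower [ 554.3 -170.4   68.8  138.7   61.8   -2.6  632. ] (np.float32(-3.37), np.float32(-197.1), array([490.3, 619.6]), 214) (np.float32(-16.77), np.float32(-355.9), array([476.7, 601.2]), 157)
upper [ 516.2 -316.8   68.4   78.5   77.9  -27.8  476. ] lower [ 554.4 -169.5   68.7  141.9   61.9   -3.8  637. ] (np.float32(-3.9), np.float32(-196.6), array([491.1, 617.5]), 211) (np.float32(-14.8), np.float32(-354.4), array([476.8, 597.7]), 153)
```

Emit:
servo_tool(steps=[{"x": -4,"y": 0,"z": 0,"wx": 0,"wy": 0,"wz": 0,"hand": 0},{"x": -10,"y": 0,"z": 0,"wx": 0,"wy": 0,"wz": 0,"hand": 0},{"x": -26,"y": 0,"z": 0,"wx": 0,"wy": 0,"wz": 0,"hand": 0},{"x": -30,"y": 0,"z": 0,"wx": 0,"wy": 0,"wz": 0,"hand": 0},{"x": -30,"y": 0,"z": 0,"wx": 0,"wy": 0,"wz": 0,"hand": 0}])

```text
time_s: 20.32
ee_pos: [541.9, -321.1, 127.7]
eef_rot: [0.525, -0.473, 0.525, 0.474]
ft_force: [1.2, -0.6, -2.0]
gripper_width: 0.624
```

Emit:
servo_tool(steps=[{"x": 0,"y": 0,"z": 0,"wx": 0,"wy": 0,"wz": 0,"hand": 0},{"x": 0,"y": 0.5,"z": 16,"wx": 0,"wy": 0,"wz": 0,"hand": 0},{"x": 0,"y": 0.8,"z": 30,"wx": 0,"wy": 0,"wz": 0,"hand": 0},{"x": 0,"y": 0.9,"z": 34,"wx": 0,"wy": 0,"wz": 0,"hand": 0},{"x": 0,"y": 0.8,"z": 34,"wx": 0,"wy": 0,"wz": 0,"hand": 0}])

```text
time_s: 20.73
ee_pos: [550.9, -206.6, 126.6]
eef_rot: [0.525, -0.473, 0.525, 0.473]
ft_force: [1.9, 0.2, -2.3]
gripper_width: 0.626
```

Emit:
servo_tool(steps=[{"x": 0,"y": 0.5,"z": 25,"wx": 0,"wy": 0,"wz": 0,"hand": 0},{"x": 0,"y": 0,"z": 12.5,"wx": 0,"wy": 0,"wz": 0,"hand": 0},{"x": 0,"y": 0,"z": 0,"wx": -0.04,"wy": 0,"wz": 0,"hand": 0},{"x": 0,"y": 0,"z": 0,"wx": 0,"wy": 0,"wz": 0,"hand": 0},{"x": 0,"y": 0,"z": 0,"wx": 0,"wy": 0,"wz": 0,"hand": 0}])

```text
time_s: 21.15
ee_pos: [554.5, -170.8, 126.6]
eef_rot: [0.516, -0.484, 0.516, 0.484]
ft_force: [1.1, 0.1, -2.1]
gripper_width: 0.622
```

Emit:
servo_tool(steps=[{"x": 0,"y": 0,"z": 0,"wx": 0,"wy": 0,"wz": 0,"hand": 0},{"x": 0,"y": 0,"z": 0,"wx": 0,"wy": 0,"wz": 0,"hand": 0},{"x": 0,"y": 0,"z": 0,"wx": 0,"wy": 0,"wz": 0,"hand": 0}])

```text
time_s: 21.4
ee_pos: [554.4, -170.9, 126.3]
eef_rot: [0.516, -0.484, 0.516, 0.484]
ft_force: [0.2, -0.0, -2.7]
gripper_width: 0.622
```

Emit:
servo_tool(steps=[{"x": 10,"y": 0,"z": 0.5,"wx": 0,"wy": 0,"wz": 0,"hand": 0},{"x": 14,"y": 0,"z": 0,"wx": 0,"wy": 0,"wz": 0,"hand": 0},{"x": 10,"y": 0,"z": 0,"wx": 0,"wy": 0,"wz": 0,"hand": 0},{"x": 5,"y": 0,"z": 0,"wx": 0,"wy": 0,"wz": 0,"hand": 0},{"x": 2,"y": 0,"z": 0,"wx": 0,"wy": 0,"wz": 0,"hand": 0}])

```text
time_s: 21.82
ee_pos: [554.0, -169.7, 84.0]
eef_rot: [0.515, -0.484, 0.516, 0.484]
ft_force: [0.2, -0.4, -1.8]
gripper_width: 0.625
```

Emit:
servo_tool(steps=[{"x": 1,"y": 0,"z": 0,"wx": 0,"wy": 0,"wz": 0,"hand": 0},{"x": 0,"y": 0,"z": 0,"wx": 0,"wy": 0,"wz": 0,"hand": 0},{"x": 0,"y": 0,"z": 0,"wx": 0,"wy": 0,"wz": 0,"hand": 0},{"x": 0,"y": 0,"z": 0,"wx": 0,"wy": 0,"wz": 0,"hand": 0}])

```text
time_s: 22.15
ee_pos: [554.9, -169.7, 84.8]
eef_rot: [0.516, -0.484, 0.515, 0.484]
ft_force: [0.6, 0.1, -2.2]
gripper_width: 0.631
```

Run:
```python
from h import *
for i in range(2):
    p,d=snapshot("side");W=cloud("side",d)
    for lo,hi in((25,62),(84,125)):
        m=(W[...,2]>lo)&(W[...,2]<hi)&(W[...,0]>470)&(W[...,0]<640)&(W[...,1]>-240)&(W[...,1]<-120)
        q=W[m];e=q[q[:,0]<495];s=q[(q[:,0]>495)&(q[:,0]<525)&(q[:,1]<-185)]
        print(lo,"endface x",np.median(e[:,0]).round(1),len(e),"sideface (495-525) y",np.median(s[:,1]).round(1),np.median(s[:,0]).round(0),len(s))
cv2.imwrite("pics/s8.png",cv2.resize(p[170:270,290:390,::-1],(600,600),interpolation=2))
```

```text
25 endface x 493.4 97 sideface (495-525) y -193.9 509.0 80
84 endface x 493.1 104 sideface (495-525) y -194.0 508.0 94
25 endface x 493.2 86 sideface (495-525) y -194.5 509.0 81
84 endface x 493.0 112 sideface (495-525) y -193.9 508.0 97
```

View pics/s8.png

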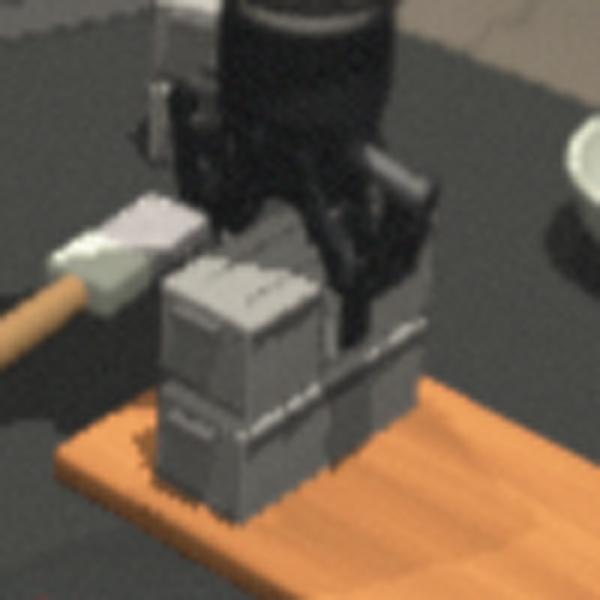

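The held tin lines up with the lower one at both the end and the side face (crop 160–250, 260–500). Lowering to contact.

Emit:
servo_tool(steps=[{"x": 2,"y": 0,"z": -0.4,"wx": 0,"wy": 0,"wz": 0,"hand": 0},{"x": 1.5,"y": 0,"z": 0,"wx": 0,"wy": 0,"wz": 0,"hand": 0},{"x": 0,"y": 0,"z": 0,"wx": 0,"wy": 0,"wz": 0,"hand": 0},{"x": 0,"y": 0,"z": 0,"wx": 0,"wy": 0,"wz": 0,"hand": 0}])

```text
time_s: 22.58
ee_pos: [554.5, -170.0, 80.7]
eef_rot: [0.515, -0.484, 0.516, 0.484]
ft_force: [0.6, -0.4, -2.4]
gripper_width: 0.624
```

Emit:
servo_tool(steps=[{"x": 1,"y": 0,"z": 0,"wx": 0,"wy": 0,"wz": 0,"hand": 0},{"x": 0,"y": 0,"z": 0,"wx": 0,"wy": 0,"wz": 0,"hand": 0},{"x": 0,"y": 0,"z": 0,"wx": 0,"wy": 0,"wz": 0,"hand": 0}])

```text
time_s: 22.83
ee_pos: [554.6, -170.1, 79.8]
eef_rot: [0.515, -0.484, 0.516, 0.484]
ft_force: [0.2, -0.3, -2.2]
gripper_width: 0.629
```

Emit:
servo_tool(steps=[{"x": 0.7,"y": 0,"z": 0,"wx": 0,"wy": 0,"wz": 0,"hand": 0},{"x": 0,"y": 0,"z": 0,"wx": 0,"wy": 0,"wz": 0,"hand": 0},{"x": 0,"y": 0,"z": 0,"wx": 0,"wy": 0,"wz": 0,"hand": 0}])

```text
time_s: 23.08
ee_pos: [554.6, -170.0, 79.1]
eef_rot: [0.515, -0.484, 0.515, 0.484]
ft_force: [-1.3, 0.2, -2.7]
gripper_width: 0.626
```

Emit:
servo_tool(steps=[{"x": 0.6,"y": 0,"z": 0,"wx": 0,"wy": 0,"wz": 0,"hand": 0},{"x": 0,"y": 0,"z": 0,"wx": 0,"wy": 0,"wz": 0,"hand": 0},{"x": 0,"y": 0,"z": 0,"wx": 0,"wy": 0,"wz": 0,"hand": 0}])

```text
time_s: 23.33
ee_pos: [554.7, -170.0, 78.6]
eef_rot: [0.515, -0.484, 0.515, 0.484]
ft_force: [-0.9, 0.4, 0.3]
gripper_width: 0.622
```

Contact (force from −2.5 to about 0 N). A hair more, then release and lift.

Emit:
servo_tool(steps=[{"x": 0.3,"y": 0,"z": 0,"wx": 0,"wy": 0,"wz": 0,"hand": 0},{"x": 0,"y": 0,"z": 0,"wx": 0,"wy": 0,"wz": 0,"hand": 0},{"x": 0,"y": 0,"z": 0,"wx": 0,"wy": 0,"wz": 0,"hand": 0}])

```text
time_s: 23.58
ee_pos: [554.7, -170.1, 78.6]
eef_rot: [0.516, -0.484, 0.515, 0.484]
ft_force: [-2.7, 1.9, 6.0]
gripper_width: 0.625
```

Emit:
servo_tool(steps=[{"x": 0,"y": 0,"z": 0,"wx": 0,"wy": 0,"wz": 0,"hand": 1},{"x": 0,"y": 0,"z": 0,"wx": 0,"wy": 0,"wz": 0,"hand": 1},{"x": 0,"y": 0,"z": 0,"wx": 0,"wy": 0,"wz": 0,"hand": 1},{"x": 0,"y": 0,"z": 0,"wx": 0,"wy": 0,"wz": 0,"hand": 1},{"x": 0,"y": 0,"z": 0,"wx": 0,"wy": 0,"wz": 0,"hand": 1}])

```text
time_s: 24.0
ee_pos: [554.6, -170.0, 78.2]
eef_rot: [0.515, -0.484, 0.516, 0.484]
ft_force: [-0.0, -0.6, 0.6]
gripper_width: 1.001
```

Emit:
servo_tool(steps=[{"x": -8,"y": 0,"z": 0,"wx": 0,"wy": 0,"wz": 0,"hand": 1},{"x": -25,"y": 0,"z": 0,"wx": 0,"wy": 0,"wz": 0,"hand": 1},{"x": -35,"y": 0,"z": 0,"wx": 0,"wy": 0,"wz": 0,"hand": 1},{"x": -35,"y": 0,"z": 0,"wx": 0,"wy": 0,"wz": 0,"hand": 1},{"x": -20,"y": 0,"z": 0,"wx": 0,"wy": 0,"wz": 0,"hand": 1}])

```text
time_s: 24.42
ee_pos: [555.4, -170.8, 205.2]
eef_rot: [0.516, -0.485, 0.515, 0.483]
ft_force: [0.8, -1.0, 0.6]
gripper_width: 0.998
```

Emit:
servo_tool(steps=[{"x": 0,"y": 0,"z": 0,"wx": 0,"wy": 0,"wz": 0,"hand": 1},{"x": 0,"y": 0,"z": 0,"wx": 0,"wy": 0,"wz": 0,"hand": 1},{"x": 0,"y": 0,"z": 0,"wx": 0,"wy": 0,"wz": 0,"hand": 1},{"x": 0,"y": 0,"z": 0,"wx": 0,"wy": 0,"wz": 0,"hand": 1}])

```text
time_s: 24.75
ee_pos: [554.1, -169.9, 200.4]
eef_rot: [0.515, -0.484, 0.516, 0.484]
ft_force: [-0.3, -0.0, -0.4]
gripper_width: 1.001
```

Run:
```python
from h import *
for n in("side","top"):
    p,d=snapshot(n);W=cloud(n,d)
    print(n,"upper",rect(W,114,130,(440,660,-250,-80)),"middle",rect(W,100,116,(400,680,100,350)),"plate",rect(W,60,76,(330,680,80,350)))
    if n=="side":
        cv2.imwrite("pics/s9.png",cv2.resize(p[100:300,150:450,::-1],(750,500),interpolation=2))
        for lo,hi in((25,62),(77,115)):
            m=(W[...,2]>lo)&(W[...,2]<hi)&(W[...,0]>510)&(W[...,0]<595)&(W[...,1]>-250)&(W[...,1]<-185)
            s=W[m];f=np.polyfit(s[:,0],s[:,1],1);print(lo,np.degrees(np.arctan(f[0])).round(2),np.polyval(f,548).round(1))
```

```text
side upper [ 555.5 -172.1  120.6  143.5   61.2   -5.3  638. ] middle [541.4 228.  106.9 138.   63.9   5.3 419. ] plate [ 540.1  226.5   67.1  230.   206.     5.  1654. ]
25 -4.05 -196.7
77 -3.7 -197.3
top upper None middle [ 541.   229.   107.7  137.6   57.5    4.  1190. ] plate [5.411e+02 2.290e+02 6.780e+01 2.214e+02 2.018e+02 4.500e+00 5.250e+03]
```

View pics/s9.png

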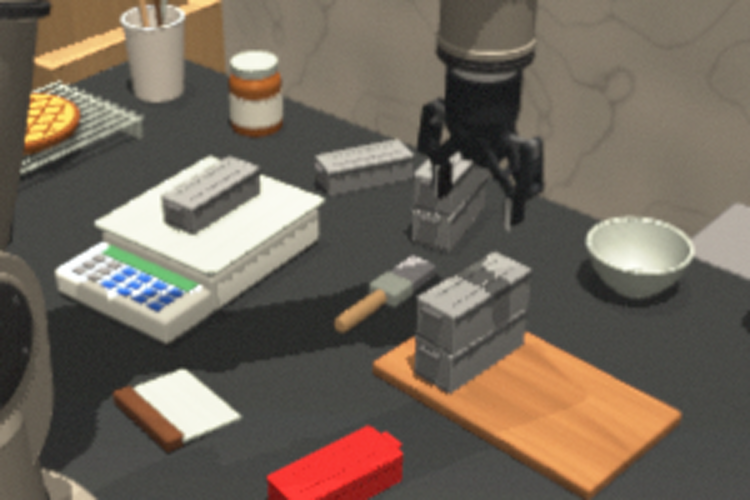

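All in place: the stack is aligned (crop 470,320), the middle tin sits on the plate (210,193), and the robot is clear.

```bash
python3 -c "
from h import *
print(ticket.finish_job())"
```

```text
the job is handed in; nothing more can be done
None
```

The job is done and handed in at about 25 s. I set the upper tin on the free end of the board, put the middle tin on the scale, and put the upper tin back on the lower one.

**Middle tin:** It lies flat on the scale plate. The top camera puts its centre at (541.0, 229.0) and the plate's at (541.1, 229.0). They are in line to about 0.5°.

**Upper tin:** Its lid is up. Its side face matches the lower tin's to about 0.6 mm and 0.4°. Just before I let it go, the end faces agreed to about 0.3 mm.

**Lower tin:** Its side face measures the same as at the start, within the measurement noise.

**Robot:** The gripper is open and well above the stack, with about 0 N on the wrist. In every reading the wrist force stayed under 15 N.

**Check that disagreed:** One rectangle fit from the side camera gave the upper tin's lid as −5.3°, against −3.7° from its side face. That fit scatters by about 1–2°, so I relied on the side face and the gripper's own angle (about −3.6°). The top camera could not see the stack at the end because the arm was in the way.

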